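# Find the dowel with a drill-jig cover and hold it closed

### The job

Pick up the steel jig cover by its red grip and lay it between the two rails of the jig base, then slide it along the rails until the slot underneath finds the hidden locating pin and the cover drops on. Press it fully home against the sprung blue bars and finish while still holding it down there with the gripper: do not let go or come up. Leave the loose screwdriver, pliers, spacer tray and small yellow plate on the bench where they are.

Things in the scene. Friction and masses are not known exactly. Their poses are not given: they have to be found in the camera images.
- jig_cover: Loose steel jig cover, about 0.3 kg: plate 80 (x) x 60 (y) x 16 mm, with two brass drill bushes 3 mm proud, 30 mm either side of the middle along x, and a red grip block. Starts flat on the bench. Origin: centre of the underside, z up; here opens a blind slot for the pin, 14 mm along x, 18 mm along y, 12 mm deep. Half a turn about z makes no difference.
- grip (a point): Middle of the cover's red grip block, 40 mm above the cover's origin. The block is 36 (x) x 26 (y) mm and stands centred from 16 to 54 mm above the underside; take it from above across its 26 mm width, fingers closing along the cover's y.
- jig_base: Jig base, 160 (x) x 92 (y) mm, fixed to the bench. Origin: centre of its underside, at bench height, z up. Aluminium floor 12 mm above the origin. Two steel rails along x, 14 mm wide, tops 30 mm above the origin, with a channel 64 mm wide between, open at both x ends; the cover goes in with its x along the base's x.
- channel (a point): Centre of the channel floor. On the line y = 0 a fixed dark steel pin, 10 mm thick, chamfered to 7 mm at its tip, stands 10 mm above the floor. Its place is not reported: anywhere from x = -14 to +14 mm from here; the cover hides it, so feel for it. Cover underside above here: 10 mm on the pin's tip, 6 mm dropped on the pin and resting on the blue bars, 0 fully home.
- lifter (a joint): Two blue bars in the floor of the jig base (48 x 8 mm each, along x, 20 mm either side of the centre line) that sink together on springs. 0 = up, tops 6 mm above the floor; 0.006 m = fully down, flush with the floor. It takes 6 N to start them down and about 11 N to hold them fully down; they rise again when the force goes.
- screwdriver: Bystander: yellow-handled screwdriver, 172 x 26 mm, loose on the bench, to be left alone. Origin: centre of its underside.
- pliers: Bystander: red-handled pliers, 170 x 60 mm, loose on the bench, to be left alone. Origin: centre of its underside.
- tray: Bystander: black tray of brass spacers, 120 x 80 x 22 mm, loose on the bench, to be left alone. Origin: centre of its underside.
- pin_plate: Bystander: small yellow pin plate, 62 x 50 x 10 mm, loose on the bench, to be left alone. Origin: centre of its underside.
There are look-alikes about, which are no part of the job. What is shaped like the jig_cover but green is not meant.

How it is judged:
On the way, in this order (a step that is already met when the one before it is completed fails the run):
1. the cover is lifted clear of the bench (height (world z) of jig_cover above 0.03 m), for 0.1 s.
2. the cover lies between the rails and has dropped over the pin (x of jig_cover in the frame of jig_base between -0.021 and 0.021 m and y of jig_cover in the frame of jig_base between -0.005 and 0.005 m and angle between the x axis of jig_cover and the x axis of jig_base, either way round below 0.12 rad and z of jig_cover in the frame of jig_base below 0.0192 m and angle between the z axis of jig_cover and the z axis of jig_base, either way round below 0.08 rad), for 0.1 s.
At the end, for the whole second after the job is handed in: Cover at rest on the pin, within 21 mm along and 5 mm across of the base's middle, in line within 0.12 rad, flat within 0.04 rad, underside below 13.8 mm over the base's origin, bars pressed more than 4.2 mm, fingers bearing on the cover with over 2 N (x of jig_cover in the frame of jig_base between -0.021 and 0.021 m and y of jig_cover in the frame of jig_base between -0.005 and 0.005 m and angle between the x axis of jig_cover and the x axis of jig_base, either way round below 0.12 rad and z of jig_cover in the frame of jig_base below 0.0138 m and angle between the z axis of jig_cover and the z axis of jig_base, either way round below 0.04 rad and value of joint lifter above 0.0042 m and contact force between the fingers and jig_cover above 2 N and linear speed of jig_cover below 0.01 m/s); the arm keeps its last pose, push and grip.
It fails at once if the screwdriver is shifted by more than 30 mm (distance of screwdriver from where it was at the start of the episode above 0.03 m).
It fails at once if the pliers is shifted by more than 30 mm (distance of pliers from where it was at the start of the episode above 0.03 m).
It fails at once if the tray is shifted by more than 30 mm (distance of tray from where it was at the start of the episode above 0.03 m).
It fails at once if the pin_plate is shifted by more than 30 mm (distance of pin_plate from where it was at the start of the episode above 0.03 m).
It also fails if it takes over 72 s, if anything falls off the work surface, if the arm or the gripper's body presses on something with over 40 N, if the wrist force passes 120 N, or if a joint passes its speed limit or range.

### The arm

A 6-joint arm with a two-finger parallel gripper is mounted at the origin on a cart in front of the work surface, level with it; the furniture and walls round the work are solid. World frame = base frame: x ahead of the robot, y to its left, z up, the work surface at z = 0. Lengths are in m, angles in rad, forces in N, time in s.
With the tool pointing down it reaches from about 0.35 to 0.875 m from the base axis. Payload 4.2 kg.
Tool frame: the origin (TCP) lies midway between the tips of the shut fingers; the grasp point (between the pads) lies 19 mm behind it; z points along the fingers, y is the line along which they close (so a half turn about z gives the same grasp; the last joint's range is limited). The gripper opens to 85 mm and grips with 20 to 120 N. Pads are 22 mm wide; open, the fingers measure 114 mm over their backs; the gripper's body (76 mm by 85 mm) begins 54 mm behind the grasp point. The pads swing forward as they close: fully open they stand 13 mm farther back than shut.
Start: joints at [0.259, 0.385, 0.008, 0, -1.194, -0.259], TCP at [0.625, 0, 0.231] pointing down, gripper open.
Joint ranges: [-3.14, 3.14], [-1.21, 2.06], [-1.07, 1.41], [-3.16, 2.05], [-2.99, -0.16], [-3.1, 3.1]. Speed limits (rad/s): [2.79, 2.79, 3.14, 3.14, 3.14, 3.14].

### API

Orientations are given as a rotation vector (axis times angle).
In Python, from plant import env, optics, spot_in gives the robot as it stands. The module is installed in compiled form; this text tells all that it offers.
- The arm moves only by the tool send_rows, never from a script. Its arguments are lists of equal length, an entry for each row: "gripper": the opening, from 0 (shut) to 1 (fully open); "offset": the shift along the world's x, y, z scaled (see below), a list of three; "roll": the turn about the world's z scaled (see below). A call has 1 to 12 rows; each row shifts and turns the commanded pose from where the row before left it; what a row does not reach is not made up. The controller multiplies each number of a shift by 60 mm and each number of a turn by 4 degrees. A row lasts 1/8 s, in which the tool goes at most 62.5 mm and 10.7 degrees, less where a joint would pass 70% of its speed; a pose out of reach is approached as far as the arm can. A call with a number of a shift or a turn outside -1 to 1 is refused whole. A call with a gripper value outside its range is refused whole. The fingers move at their own pace and stop on an object; the grip force is fixed at half the most. Time passes only in rows, so rows that do not move let the fingers close. It gives the time, the measured TCP pose, the force, the opening and the grip force at its end, in the units of the state.
- env.observe(): the state, without advancing time (a new reading comes with each control period).
- optics.snapshot(name): name is "scene" or "side" or "wrist"; returns a dict with "color" (480x640x3 uint8, red, green, blue), "fx", "fy", "cx", "cy" (pixels), "cam_to_world" (4x4, takes a point from camera to world coordinates); the wrist camera has in their place "tool_from_camera" (4x4, takes a point from camera to tool coordinates, whose origin is the TCP and whose axes are the flange's). Camera axes: x right, y up, looking along -z (the intrinsics and any distortion apply to the point x, -y, -z); pixel columns grow to the right and rows downward; lengths in m; the calibration is good to about 2 mm. The wrist camera is an equidistant fisheye: a pixel r from the principal point sees the ray r / f radians off the axis. A picture is of the moment at which its call begins: read the wrist's pose just before it. There is no depth.
- env.finish_job(): hands the job in; it is judged then, once.
Trained networks look in a picture, given as the dict that the camera call returned (one of the last four; its "shot" number tells which), for a name from the list of things; names that differ only in an ending like _2 or _b are one class to them, and where a whole thing is asked for, a point or a joint stands for the part that bears it (a point fixed in the world has none). Each returns a list of dicts, best first, with "conf" (0 to 1); they miss things now and then, are a little off and sometimes report something else, mostly with a low value. They report only what shows in the picture. A call takes as long as a camera call. They do not tell look-alikes from the thing itself.
- spot_in(picture, name): "bbox" ([left, top, right, bottom] in pixels, round what is visible of it).
The state is a dict: "t": time; "q": joint angles; "joint_vel": joint speeds; "effort": joint torques, N m; "tool_pos": TCP position; "eef_rot": TCP orientation; "force": force on the tool from outside, world axes, zero at the start; "wrist_torque": the same for the moment, N m; "finger_gap": finger opening in m; "grasp_force": force on a finger pad.
Only numpy, scipy, OpenCV 4.12 (cv2) and the standard library are available. Lean on these libraries where they do the work, as an engineer would, in place of code of your own. Each camera call takes 0.05 s, during which the arm holds its last target. There are 200 camera calls.

## Working session

There is one attempt and no reset: what is moved stays moved. The work goes in short steps, Python scripts to look and compute and a tool call to move; the robot and the scene stay as the last step left them, time stands still between calls to the robot, and variables do not carry over. Pictures are saved under pics/ and viewed, at most 10 in all, crops included, and the job is handed in when it is done.

Besides the shell and the picture viewer there is one more tool, called after ">>>" by a JSON object that holds its "name" and its "arguments", one argument or row to a line. send_rows: Moves the arm, as the interface text tells. Shifts and turns lie within -1 to 1; 1 stands for 60 mm of shift or 4 degrees of turn. Its arguments: {"type":"object","properties":{"gripper":{"type":"array"},"offset":{"type":"array"},"roll":{"type":"array"}},"required":["gripper","offset","roll"]}

```bash
mkdir -p pics; cat > h.py <<'E'
import numpy as np, cv2
from plant import env, optics, spot_in
def snap(n,f=None):
    p=optics.snapshot(n)
    if f: cv2.imwrite('pics/'+f,p['color'][:,:,::-1])
    return p
def ray(p,u,v):
    T=np.array(p['cam_to_world']); d=np.array([(u-p['cx'])/p['fx'],-(v-p['cy'])/p['fy'],-1.])
    return T[:3,3],T[:3,:3]@d
def onz(p,u,v,z):
    o,d=ray(p,u,v); return o+d*(z-o[2])/d[2]
def proj(p,X):
    T=np.array(p['cam_to_world']); c=T[:3,:3].T@(np.array(X)-T[:3,3]); return p['cx']-p['fx']*c[0]/c[2],p['cy']+p['fy']*c[1]/c[2]
E
python3 - <<'E'
from h import *
print(env.observe()['t'])
for c in ['scene','side']:
    p=snap(c,c+'0.png')
    print(c,{k:(np.round(v,3).tolist() if k=='cam_to_world' else v) for k,v in p.items() if k!='color'})
    for n in ['jig_cover','grip','jig_base','screwdriver','pliers','tray','pin_plate']:
        for d in spot_in(p,n)[:3]:
            b=d['bbox'];print(n,round(d['conf'],2),np.round(b).tolist(),np.round(onz(p,(b[0]+b[2])/2,(b[1]+b[3])/2,0.02),3))
E
```

```text
0.0
scene {'fx': 462.97331772429476, 'fy': 462.97331772429476, 'cx': 322.3581489552248, 'cy': 244.94006559345323, 'cam_to_world': [[0.727, 0.486, -0.485, 0.037], [-0.687, 0.533, -0.494, -0.722], [0.019, 0.692, 0.722, 0.795], [0.0, 0.0, 0.0, 1.0]], 'shot': 1}
jig_cover 0.82 [241.0, 201.0, 278.0, 232.0] [ 0.512 -0.017  0.02 ]
jig_cover 0.63 [194.0, 219.0, 231.0, 257.0] [ 0.385 -0.002  0.02 ]
jig_cover 0.57 [235.0, 169.0, 274.0, 193.0] [0.588 0.101 0.02 ]
grip 0.98 [194.0, 220.0, 232.0, 258.0] [ 0.383 -0.007  0.02 ]
grip 0.81 [238.0, 201.0, 282.0, 235.0] [ 0.51  -0.022  0.02 ]
grip 0.74 [237.0, 165.0, 268.0, 194.0] [0.587 0.109 0.02 ]
jig_base 0.65 [297.0, 252.0, 379.0, 325.0] [ 0.495 -0.308  0.02 ]
jig_base 0.49 [240.0, 200.0, 281.0, 232.0] [ 0.514 -0.019  0.02 ]
screwdriver 0.9 [276.0, 253.0, 313.0, 279.0] [ 0.469 -0.197  0.02 ]
tray 0.93 [314.0, 184.0, 372.0, 225.0] [ 0.695 -0.124  0.02 ]
pin_plate 0.88 [288.0, 166.0, 317.0, 182.0] [0.704 0.039 0.02 ]
side {'fx': 438.04689374621796, 'fy': 438.04689374621796, 'cx': 315.7195956192002, 'cy': 238.73914883383642, 'cam_to_world': [[-0.954, 0.086, -0.287, 0.3], [-0.298, -0.35, 0.888, 0.554], [-0.024, 0.933, 0.36, 0.384], [0.0, 0.0, 0.0, 1.0]], 'shot': 2}
jig_cover 0.91 [269.0, 292.0, 331.0, 341.0] [ 0.512 -0.012  0.02 ]
jig_cover 0.84 [356.0, 307.0, 406.0, 363.0] [0.38  0.006 0.02 ]
jig_cover 0.62 [188.0, 324.0, 264.0, 387.0] [0.577 0.111 0.02 ]
grip 0.89 [352.0, 304.0, 406.0, 364.0] [0.384 0.005 0.02 ]
grip 0.86 [188.0, 323.0, 257.0, 384.0] [0.584 0.109 0.02 ]
grip 0.65 [270.0, 293.0, 330.0, 340.0] [ 0.511 -0.012  0.02 ]
jig_base 0.75 [308.0, 239.0, 387.0, 267.0] [ 0.5  -0.28  0.02]
screwdriver 0.79 [336.0, 263.0, 360.0, 310.0] [ 0.462 -0.131  0.02 ]
pliers 0.64 [361.0, 211.0, 382.0, 236.0] [ 0.485 -0.481  0.02 ]
tray 0.9 [188.0, 264.0, 259.0, 306.0] [ 0.685 -0.08   0.02 ]
pin_plate 0.68 [145.0, 320.0, 186.0, 340.0] [0.697 0.079 0.02 ]
```

View pics/scene0.png

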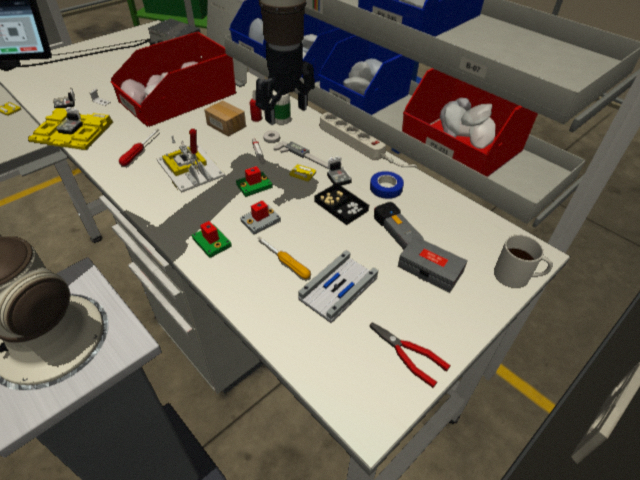

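View pics/side0.png

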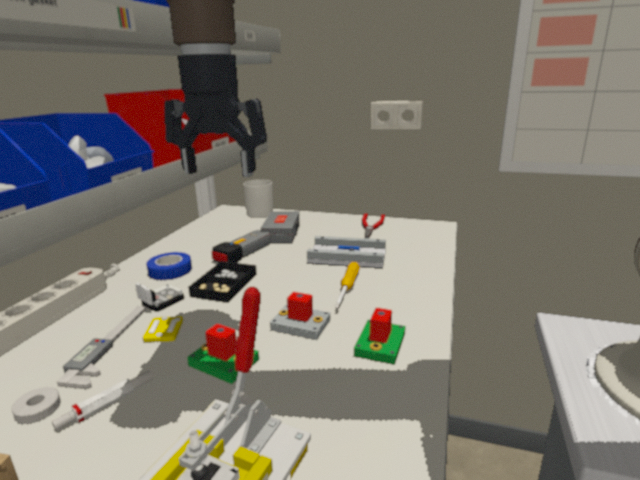

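The real cover is the grey plate with a red block: scene (261,215), side (301,315). The two green ones are look-alikes. The base is at scene (338,287). I'll zoom in on both for orientation.

```bash
python3 - <<'E'
import cv2,numpy as np
a=cv2.imread('pics/scene0.png');b=cv2.imread('pics/side0.png')
r=lambda i,x,y,w,h:cv2.resize(i[y:y+h,x:x+w],(400,300),interpolation=cv2.INTER_CUBIC)
cv2.imwrite('pics/z.png',np.vstack([np.hstack([r(a,225,190,80,60),r(a,288,245,100,75)]),np.hstack([r(b,260,285,80,60),r(b,297,220,100,75)])]))
E
```

```text
(no output)
```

View pics/z.png

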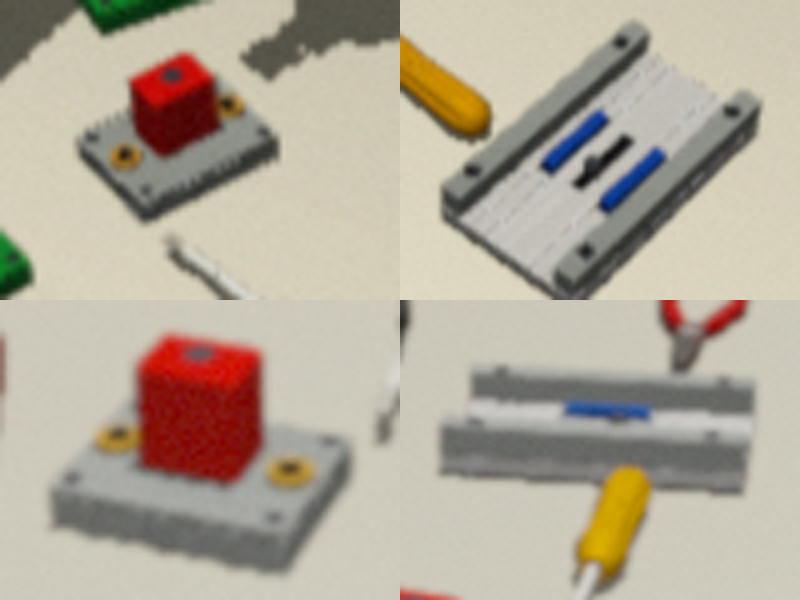

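The crop shows the cover's two bushes (scene (250,221) and (271,211)), the base's four rail screws, and the pin standing in a dark strip at about scene (335.5,286). Next I'll work out the poses.

```bash
python3 - <<'E'
from h import *
a=snap('scene');b=snap('side')
def show(n,p,pts,z):
    P=np.array([onz(p,u,v,z)[:2] for u,v in pts]);print(n,np.round(P,4).tolist(),'mean',P.mean(0).round(4));return P
def ang(d):return np.degrees(np.arctan2(d[1],d[0]))
for p,pts in((a,[(250,221),(271,210.8)]),(b,[(318,319),(283.6,312.4)])):
    P=show('bush',p,pts,.019);print(ang(P[1]-P[0]),np.linalg.norm(P[1]-P[0]))
for p,pts in((a,[(306,287.5),(343.25,255.5),(334.25,307.5),(371.25,272.5)]),(b,[(375.25,253.75),(315.75,250.75),(378.25,240),(323.25,237.5)])):
    P=show('rail',p,pts,.030);print(ang(P[1]-P[0]),ang(P[3]-P[2]),ang(P[2]-P[0])+90)
show('pin',a,[(335.5,286),(288+582/4-100,245+180/4)],.018)
show('slot',a,[(288+(578-400)/4,245+185/4),(288+(630-400)/4,245+140/4)],.012)
show('red top',a,[(225+172/5,190+75/5)],.054);show('red top',b,[(260+200/5,285+54/5)],.054)
E
```

```text
bush [[0.4851, -0.0137], [0.5463, -0.0192]] mean [ 0.5157 -0.0165]
-5.081188304021913 0.06136748690308546
bush [[0.4828, -0.0133], [0.5425, -0.018]] mean [ 0.5127 -0.0156]
-4.4825205417880065 0.05981373741890851
rail [[0.4418, -0.2657], [0.5646, -0.2542], [0.4494, -0.3428], [0.574, -0.3306]] mean [ 0.5074 -0.2983]
5.342878999656133 5.591276399341348 5.6571064436888605
rail [[0.4381, -0.2669], [0.561, -0.2524], [0.4454, -0.3447], [0.5677, -0.3306]] mean [ 0.5031 -0.2986]
6.728050367148482 6.613172948973557 5.337225906852112
pin [[0.4975, -0.2983], [0.4867, -0.3031]] mean [ 0.4921 -0.3007]
slot [[0.4862, -0.3009], [0.529, -0.2978]] mean [ 0.5076 -0.2994]
red top [[0.5158, -0.0159]] mean [ 0.5158 -0.0159]
red top [[0.5127, -0.0169]] mean [ 0.5127 -0.0169]
```

>>> {"name": "send_rows", "arguments": {
  "gripper": [1,1,1,1],
  "offset": [
    [-0.8,-0.1,-0.5],
    [-0.8,-0.1,-0.5],
    [-0.25,-0.07,-0.5],
    [0,0,0]
  ],
  "roll": [-0.6,-0.6,0,0]
}}

```text
t: 1.4
tool_pos: [0.5118, -0.0167, 0.14]
eef_rot: [2.124, -2.31, -0.004]
force: [-0.1, 0.3, 1.0]
finger_gap: 0.0852
grasp_force: 0.0
```

```bash
python3 - <<'E'
from h import *
from scipy.spatial.transform import Rotation as R
s=env.observe();print(s['t'],s['tool_pos'],s['force'])
M=R.from_rotvec(s['eef_rot']).as_matrix();print(M.round(3))
p=snap('wrist','w1.png');print({k:v for k,v in p.items() if k!='color'})
E
```

```text
1.4 [ 0.51177771 -0.0167187   0.14003013] [-0.09927881  0.28419712  0.98166368]
[[-0.084 -0.996 -0.004]
 [-0.996  0.084 -0.001]
 [ 0.001  0.004 -1.   ]]
{'fx': 371.64829954431775, 'fy': 371.64829954431775, 'cx': 315.9633100133543, 'cy': 240.33002473129267, 'tool_from_camera': array([[ 3.11681308e-04,  9.59158015e-01,  2.82870653e-01,
         7.24614964e-02],
       [ 9.99999102e-01,  6.97892348e-05, -1.33849139e-03,
        -4.23872873e-04],
       [-1.30356607e-03,  2.82870816e-01, -9.59157131e-01,
        -1.42189288e-01],
       [ 0.00000000e+00,  0.00000000e+00,  0.00000000e+00,
         1.00000000e+00]]), 'shot': 5}
```

View pics/w1.png

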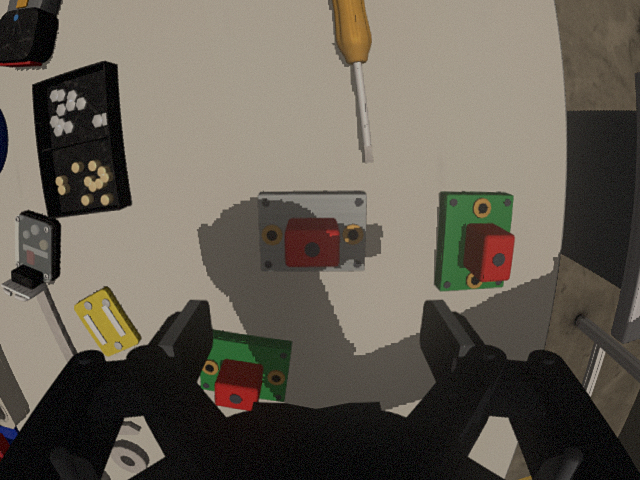

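The wrist view shows the grey cover with bushes at (271,235) and (353,234) and grip top at (312,249). The fingers currently close along world x, so a quarter turn is needed.

```bash
cat >> h.py <<'E'
from scipy.spatial.transform import Rotation as R
def wonz(p,s,u,v,z):
    x=u-p['cx'];y=v-p['cy'];r=np.hypot(x,y);t=r/p['fx'];k=np.sin(t)/max(r,1e-9)
    d=np.array([x*k,-y*k,-np.cos(t)]);T=np.array(p['tool_from_camera']);M=R.from_rotvec(s['eef_rot']).as_matrix()
    o=s['tool_pos']+M@T[:3,3];d=M@T[:3,:3]@d;return o+d*(z-o[2])/d[2]
E
python3 - <<'E'
from h import *
s=env.observe();p=snap('wrist')
A=wonz(p,s,353,234.5,.019);B=wonz(p,s,271,235,.019);print(A,B,(A+B)/2,np.degrees(np.arctan2(*(B-A)[[1,0]])))
print(wonz(p,s,312,249.5,.054), s['q'])
for c in [(260,192),(366,192),(259,271),(365,271)]: print(wonz(p,s,*c,.016))
E
```

```text
[ 0.48711956 -0.01292111  0.019     ] [ 0.54785493 -0.01760663  0.019     ] [ 0.51748725 -0.01526387  0.019     ] -4.411424233736359
[ 0.51715486 -0.01500178  0.054     ] [ 2.84556586e-01  2.86241719e-01 -3.87754891e-01  8.44373234e-04
 -8.96932545e-01 -3.68271293e-01]
[ 0.55277348 -0.05003828  0.016     ]
[ 0.4753973  -0.04354111  0.016     ]
[0.56117966 0.01127175 0.016     ]
[0.47905716 0.01807927 0.016     ]
```

>>> {"name": "send_rows", "arguments": {
  "gripper": [1,1,1,1,1,1,1,1,1,1,1,1],
  "offset": [
    [0,0,0],
    [0,0,0],
    [0,0,0],
    [0,0,0],
    [0,0,0],
    [0,0,0],
    [0,0,0],
    [0,0,0],
    [0,0,0],
    [0,0,0],
    [0,0,0],
    [0,0,0]
  ],
  "roll": [-1,-1,-1,-1,-1,-1,-1,-1,-1,-1,-1,-1]
}}

```text
t: 3.0
tool_pos: [0.5165, -0.0157, 0.143]
eef_rot: [-0.998, 2.975, -0.001]
force: [-0.2, -0.0, -0.2]
finger_gap: 0.0856
grasp_force: 0.0
```

>>> {"name": "send_rows", "arguments": {
  "gripper": [1,1,1,1,1,1,1,1,1,1,1,1],
  "offset": [
    [0,0,0],
    [0,0,0],
    [0,0,0],
    [0,0,0],
    [0,0,0],
    [0,0,0],
    [0,0,0],
    [0,0,0],
    [0,0,0],
    [0,0,0],
    [0,0,0],
    [0,0,0]
  ],
  "roll": [-1,-1,-1,-1,-1,-1,-1,-1,-1,-1,-0.5,0]
}}

```text
t: 4.5
tool_pos: [0.5151, -0.0159, 0.142]
eef_rot: [0.131, 3.137, 0.001]
force: [0.5, 0.6, 0.4]
finger_gap: 0.0852
grasp_force: 0.0
```

>>> {"name": "send_rows", "arguments": {
  "gripper": [1,1,1,1,1,1,0,0,0,0,0,0],
  "offset": [
    [0.02,0,-0.5],
    [0,0,-0.5],
    [0,0,-0.5],
    [0,0,-0.3],
    [0,0,-0.15],
    [0,0,0],
    [0,0,0],
    [0,0,0],
    [0,0,0],
    [0,0,0],
    [0,0,0],
    [0,0,0]
  ],
  "roll": [0,0,0,0,0,0,0,0,0,0,0,0]
}}

```text
t: 6.0
tool_pos: [0.5156, -0.016, 0.0249]
eef_rot: [0.131, 3.138, 0.0]
force: [-0.6, 1.6, 5.4]
finger_gap: 0.025
grasp_force: 60.1
```

>>> {"name": "send_rows", "arguments": {
  "gripper": [0,0,0,0,0,0,0,0,0,0,0,0],
  "offset": [
    [0,0,0.3],
    [0,0,0.5],
    [0,0,0.5],
    [0,-0.4,0],
    [0,-0.7,0],
    [-0.1,-0.7,0],
    [-0.1,-0.7,0],
    [-0.1,-0.7,0],
    [-0.1,-0.7,0],
    [-0.1,-0.6,0],
    [-0.1,-0.25,0],
    [0,0,0]
  ],
  "roll": [0,0,0,0,0.5,0.5,0.5,0.5,0.5,0.2,0,0]
}}

```text
t: 7.5
tool_pos: [0.4779, -0.3015, 0.1013]
eef_rot: [0.161, -3.136, -0.002]
force: [-1.0, 0.7, -1.8]
finger_gap: 0.0252
grasp_force: 59.5
```

```bash
python3 - <<'E'
from h import *
s=env.observe();print(s['t'],s['tool_pos'],s['eef_rot'],s['force'],s['finger_gap'],s['grasp_force'])
a=snap('scene','s2.png');b=snap('side','d2.png');A=a['color'];B=b['color']
r=lambda i,x,y,w,h:cv2.resize(i[y:y+h,x:x+w,::-1],(400,300),interpolation=cv2.INTER_CUBIC)
w=snap('wrist');W=cv2.resize(w['color'][:,:,::-1],(400,300))
cv2.imwrite('pics/z2.png',np.vstack([np.hstack([r(A,278,225,120,90),W]),np.hstack([r(B,290,190,120,90),r(w['color'],220,180,200,150)])]))
E
```

```text
7.5 [ 0.47793191 -0.30147308  0.10131586] [ 1.60702502e-01 -3.13557058e+00 -1.87937650e-03] [-0.99784458  0.67651405 -1.76478482] 0.02516997400547183 59.53149497509003
```

View pics/z2.png

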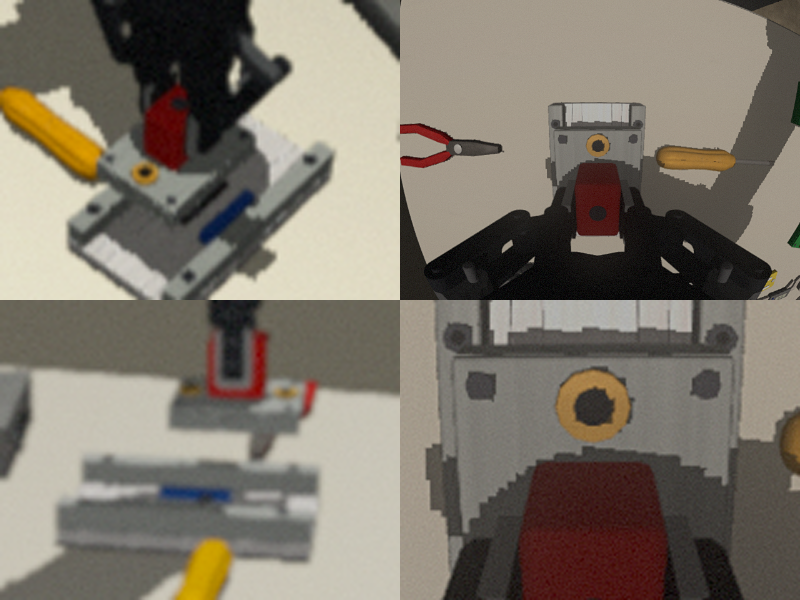

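The cover is held squarely. In the wrist view the rail screws are at about (249,198) and (378,198), and the cover screws at (260,223) and (373,222). Next I'll compute the relative alignment.

```bash
python3 - <<'E'
from h import *
s=env.observe();p=snap('wrist')
zc=s['tool_pos'][2]-.0245
f=lambda u,v,z:wonz(p,s,u,v,z)[:2]
A,B=f(249,198.2,.03),f(378,198.6,.03);C,D=f(260.5,223,zc+.016),f(373,222.5,zc+.016);E=f(317,233,zc+.019)
an=lambda a,b:np.degrees(np.arctan2(*(b-a)[::-1]))
print('rail',A,B,(A+B)/2,an(A,B),'cover',C,D,(C+D)/2,an(C,D),'bush',E,s['tool_pos'])
M=R.from_rotvec(s['eef_rot']).as_matrix();print('tool x yaw',np.degrees(np.arctan2(M[1,0],M[0,0])))
# base y-offset of cover middle & bush rel rail middle, along base frame yaw an(A,B)-/+90
ang=np.radians(an(A,B));uy=np.array([np.cos(ang),np.sin(ang)])
print('lateral along A->B: screws',((C+D)/2-(A+B)/2)@uy,'bush',(E-(A+B)/2)@uy)
E
```

```text
rail [ 0.44888132 -0.34372653] [ 0.44114433 -0.26805317] [ 0.44501282 -0.30588985] 95.83774518734849 cover [ 0.44690558 -0.32772557] [ 0.44170988 -0.28073092] [ 0.44430773 -0.30422825] 96.30896291889627 bush [ 0.44795315 -0.30375359] [ 0.47912973 -0.30027512  0.10203335]
tool x yaw -173.95763509306136
lateral along A->B: screws 0.0017247043160848353 bush 0.001826120777210801
```

>>> {"name": "send_rows", "arguments": {
  "gripper": [0,0,0,0,0,0],
  "offset": [
    [0,-0.028,-0.3],
    [0,0,-0.25],
    [0,0,-0.15],
    [0,0,-0.07],
    [0,0,-0.05],
    [0,0,0]
  ],
  "roll": [0,0,0,0,0,0]
}}

```text
t: 8.45
tool_pos: [0.4793, -0.3029, 0.0532]
eef_rot: [-0.164, 3.137, -0.0]
force: [1.0, -0.1, -2.4]
finger_gap: 0.025
grasp_force: 59.6
```

>>> {"name": "send_rows", "arguments": {
  "gripper": [0,0,0,0],
  "offset": [
    [0,0,-0.04],
    [0,0,-0.03],
    [0,0,-0.02],
    [0,0,0]
  ],
  "roll": [0,0,0,0]
}}

```text
t: 8.95
tool_pos: [0.4791, -0.3029, 0.0476]
eef_rot: [0.164, -3.137, -0.0]
force: [-0.1, -0.3, -2.7]
finger_gap: 0.0251
grasp_force: 59.6
```

>>> {"name": "send_rows", "arguments": {
  "gripper": [0,0,0,0],
  "offset": [
    [0,0,-0.02],
    [0,0,-0.015],
    [0,0,0],
    [0,0,0]
  ],
  "roll": [0,0,0,0]
}}

```text
t: 9.45
tool_pos: [0.4793, -0.303, 0.0468]
eef_rot: [-0.165, 3.137, -0.001]
force: [-1.8, 1.4, 5.6]
finger_gap: 0.0254
grasp_force: 60.7
```

>>> {"name": "send_rows", "arguments": {
  "gripper": [0,0,0,0,0,0],
  "offset": [
    [0.033,0.0034,0],
    [0.033,0.0034,0],
    [0.033,0.0034,0],
    [0.033,0.0034,0],
    [0.033,0.0034,0],
    [0,0,0]
  ],
  "roll": [0,0,0,0,0,0]
}}

```text
t: 10.2
tool_pos: [0.4879, -0.3023, 0.0468]
eef_rot: [0.165, -3.135, 0.0]
force: [-4.3, -0.1, 5.7]
finger_gap: 0.0251
grasp_force: 60.9
```

>>> {"name": "send_rows", "arguments": {
  "gripper": [0,0,0,0],
  "offset": [
    [0.025,0.0026,0],
    [0.025,0.0026,0],
    [0.025,0.0026,0],
    [0,0,0]
  ],
  "roll": [0,0,0,0]
}}

```text
t: 10.7
tool_pos: [0.4927, -0.3018, 0.0466]
eef_rot: [0.165, -3.136, 0.0]
force: [-2.7, 0.2, 5.9]
finger_gap: 0.025
grasp_force: 60.7
```

>>> {"name": "send_rows", "arguments": {
  "gripper": [0,0,0],
  "offset": [
    [0.025,0.0026,0],
    [0.025,0.0026,0],
    [0,0,0]
  ],
  "roll": [0,0,0]
}}

```text
t: 11.08
tool_pos: [0.497, -0.3009, 0.0452]
eef_rot: [-0.164, 3.137, 0.0]
force: [-0.1, 0.5, -2.2]
finger_gap: 0.025
grasp_force: 59.7
```

>>> {"name": "send_rows", "arguments": {
  "gripper": [0,0,0,0],
  "offset": [
    [0,0,-0.02],
    [0,0,-0.02],
    [0,0,-0.02],
    [0,0,0]
  ],
  "roll": [0,0,0,0]
}}

```text
t: 11.58
tool_pos: [0.4966, -0.3009, 0.0425]
eef_rot: [-0.165, 3.137, -0.0]
force: [-1.5, 1.9, 3.7]
finger_gap: 0.0249
grasp_force: 60.2
```

>>> {"name": "send_rows", "arguments": {
  "gripper": [0,0,0,0,0,0],
  "offset": [
    [0,0,-0.025],
    [0,0,-0.025],
    [0,0,-0.025],
    [0,0,-0.025],
    [0,0,0],
    [0,0,0]
  ],
  "roll": [0,0,0,0,0,0]
}}

```text
t: 12.32
tool_pos: [0.4966, -0.301, 0.0369]
eef_rot: [-0.165, 3.137, -0.0]
force: [-3.4, 3.3, 8.6]
finger_gap: 0.0249
grasp_force: 60.9
```

>>> {"name": "send_rows", "arguments": {
  "gripper": [0,0,0,0,0],
  "offset": [
    [0,0,-0.02],
    [0,0,-0.02],
    [0,0,0],
    [0,0,0],
    [0,0,0]
  ],
  "roll": [0,0,0,0,0]
}}

```text
t: 12.95
tool_pos: [0.4966, -0.301, 0.0369]
eef_rot: [-0.166, 3.137, -0.001]
force: [-6.8, 7.6, 21.0]
finger_gap: 0.0255
grasp_force: 62.8
```

```bash
python3 - <<'E'
from h import *
s=env.observe();print(s['t'],s['tool_pos'],s['eef_rot'],s['force'],s['wrist_torque'])
A=snap('scene')['color'];B=snap('side')['color']
r=lambda i,x,y,w,h:cv2.resize(i[y:y+h,x:x+w,::-1],(400,300),interpolation=cv2.INTER_CUBIC)
cv2.imwrite('pics/z3.png',np.hstack([r(A,288,240,100,75),r(B,297,205,100,75)]))
E
```

```text
12.95 [ 0.49661518 -0.30097541  0.03687537] [-1.65977699e-01  3.13679914e+00 -1.17959580e-03] [-6.75004007  7.59256819 21.03356918] [ 2.1068243   1.93559031 -0.07097269]
```

View pics/z3.png

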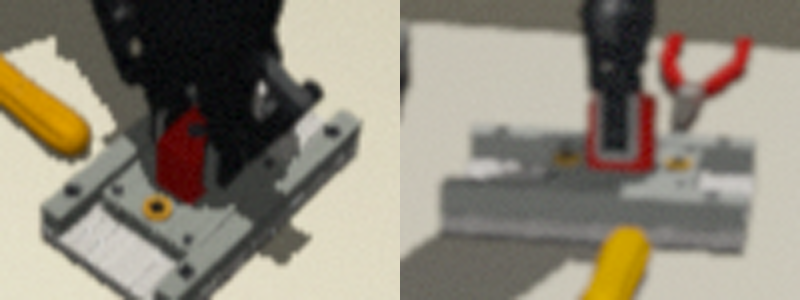

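The pictures show the cover seated flat between the rails. The TCP is 9.9 mm below its pin-tip height and does not move as the force rises, so the cover is bottomed and I'm handing in.

```bash
python3 -c "
from plant import env
print(env.finish_job())"
```

```text
the job is handed in; nothing more can be done
None
```

The job is handed in: the cover dropped over the pin, is pressed fully home (about 24 N on it, no further travel) and is still held down by the gripper; no verdict came back.

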